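# Load the bracket into the drill jig behind its gravity catch

## Task

Load the aluminium bracket into the green drill jig, blue-lined end first: use the bracket's own front edge to lift the red gravity catch, slide it gently in under the bush plate towards the backstop, and let the catch drop behind it. Leave it lying flat in the jig with the catch fully down, keep the gripper off the jig and its catch, never ram the bracket against the jig, and leave the V-block, the oil bottle and the spanner where they are.

Things in the scene. Friction and masses are not known exactly. Their poses are not given: they have to be found in the camera images.
- jig: Green drill jig bolted to the bench. Origin on the bench under the middle of the nest's front edge; x = direction the bracket slides in, y left, z up. All jig numbers are mm in this frame. Footplate 8 thick, x -120 to 165, y -75 to 85. Nest block x 0 to 165, y -52 to 52, upright front face, top (nest floor) at z 30. An aluminium stop bar along its left side carries backstop and catch.
- nest_mouth (a point): Middle of the nest floor's front edge, jig x 0, y 0, z 30. Beyond it steel side rails, z 30 to 54, leave an 82 wide channel (y -41 to 41) from x 25 to 118, with flared lead-ins from x 5. Axes as the jig.
- roof (a point): Middle of the front lower edge of the bush plate (roof over the channel): jig x 76, y 0, z 54. The roof spans x 76 to 116, the full width, z 54 to 64 (brass bushes to 68). The bracket's 18 mm base goes under it with 6 mm to spare. Axes as the jig.
- stop_nominal (a point): Nominal middle of the backstop's face, jig x 135, y 0, z 40; fixed to the jig, not to the bar. The stop bar (backstop and catch together) is clamped anywhere from 14 mm nearer to 14 mm farther in x than nominal; this shift is not reported and the bar does not yield: find the end by feel or sight. Backstop z 32 to 52. Bar y 56 to 68, x -100 to 150, up to z 34.
- catch_nominal (a point): Nominal middle of the underside of the red catch's tongue when down, jig x -26, y 39, z 38 (shifted with the bar, up to 14 mm in x). Tongue x -32 to -20, y 24 to 54, z 38 to 60. Hinge axis along y at x -85, z 52; arm y 46 to 54, z 46 to 58; hinge block x -96 to -74, y 55 to 69, up to z 62. With the bracket on the backstop, 5 mm remain between its tail and the tongue.
- catch (a joint): Red gravity catch: angle in rad, 0 = fully down on its stop, growing as the tongue swings up, to 1.2. Tongue about 59 mm from the hinge, towards the nest; riding on the 18 mm base in the nest it reads about 0.2. About 1 N lifts it and it falls by its own weight. It is made to be lifted from below: pushing level on the tongue's front face tends to jam it.
- bracket: Loose aluminium bracket, 0.5 to 0.85 kg. Origin: centre of underside; x to its front end (blue line across the top), z up. Base 150 long (x -75 to 75), 76 wide, 18 thick. Upright lug to hold: x -22 to 4, y -15 to 15, z 18 to 78; pinch it along x (26 mm), high up, so the fingertips pass over the roof. Home: on the nest floor, origin at jig x 46 to 74 (by the bar's shift), y 0, z 30, in line.
- vblock: Dark steel V-block 60 x 50 x 45 mm, origin centre of underside. Bystander.
- oil: Orange oil bottle with white cap, 60 mm diameter, 150 mm high, origin centre of underside. Bystander.
- bracket_front (a point): Middle of the lower edge of the bracket's front (blue-lined) end, 75 mm ahead of its origin.
- spanner: Steel spanner 150 mm long lying flat on the bench. Bystander.
Mind the look-alikes: they are no part of the job. What is meant by the bracket is not pink or turquoise, and is the larger of those in its own colour.

How it is judged (in metres and radians):
On the way:
1. the bracket, not the gripper, lifts the catch, while its front is still outside the nest's rails or just entering (value of joint catch above 0.1 rad and contact force between bracket and jig above 0.3 N and x of bracket in the frame of jig below 0.03 m), for 0.1 s.
At the end, for the whole second after the job is handed in: The bracket lies at rest on the nest floor (origin 27 to 33 mm up, tilt under 0.05 rad, in line with the jig within 0.1 rad and 8 mm), origin 40 to 80 mm past the nest's front edge, blue-lined end towards the backstop, shut in by the catch, which is down behind it (under 0.06 rad) (x of bracket_front in the frame of jig above 0.115 m and value of joint catch below 0.06 rad and x of bracket in the frame of jig between 0.04 and 0.08 m and z of bracket in the frame of jig between 0.027 and 0.033 m and y of bracket in the frame of jig between -0.008 and 0.008 m and angle between bracket's own z axis and vertical below 0.05 rad and angle between the x axis of bracket and the x axis of jig, either way round below 0.1 rad and linear speed of bracket below 0.01 m/s); the robot touches nothing.
It fails at once if the gripper or arm pushes on the jig or its catch (over 2 N) (contact force between any of the fingers, the arm and jig above 2 N).
It fails at once if the bracket is rammed against the jig (over 32 N) (contact force between bracket and jig above 32 N).
It fails at once if a bystander is moved by more than 15 mm (distance of any of vblock, oil, spanner from where it was at the start of the episode above 0.015 m).
It also fails if it takes over 51 s, if anything falls off the work surface, if the arm or the gripper's body presses on something with over 40 N, if the wrist force passes 120 N, or if a joint passes its speed limit or range.

## Robot

A 6-joint arm with a two-finger parallel gripper is mounted at the origin on the work surface. World frame = base frame: x ahead of the robot, y to its left, z up, the work surface at z = 0. Lengths are in mm, angles in rad, forces in N, time in s.
With the tool pointing down it reaches from about 300 to 875 mm from the base axis. Payload 6.4 kg.
Tool frame: the origin (TCP) lies midway between the tips of the shut fingers; the grasp point (between the pads) lies 19 mm behind it (bot.tcp_to_grasp is the distance from the TCP to the grasp point, in mm); z points along the fingers, y is the line along which they close (so a half turn about z gives the same grasp; the last joint's range is limited). The gripper opens to 88 mm and grips with 3 to 60 N. Pads are 18 mm wide; open, the fingers measure 123 mm over their backs; the gripper's body (75 mm by 187 mm) begins 45 mm behind the grasp point.
Start: joints at [1.025, 0.181, 1.607, -0, 1.354, -0.206], TCP at [191.636, 542.141, 238.714] pointing down, gripper open.
Joint ranges: [-2.99, 2.99], [-0.89, 2.07], [0.3, 2.58], [-1.14, 4.28], [0, 2.63], [-3.12, 3.12]. Speed limits (rad/s): [2.57, 2.57, 3.01, 3.14, 3.14, 3.14].

## Interface

Orientations are given as a unit quaternion [x, y, z, w].
In Python, from cell import bot gives the robot as it stands. Calls block until the motion is done:
- bot.movep(position, orientation): joint-space move of the TCP to a pose.
- bot.movel(position, feed=150, orientation=None, contact_N=None): straight line of the TCP; orientation=None keeps the orientation; feed is the mean speed in mm/s. With contact_N (N) it stops when the force on the tool has changed by that much, and returns True; else False.
- bot.move_j(angles): joint-space move.
- bot.ungrasp() and bot.grasp(f_grip=None): open the fingers fully, or close them until they stop; f_grip is the grip in N (None keeps the last).
- bot.sleep(seconds).
- bot.solve_ik(position, orientation): joint angles nearest the present ones, or None.
- bot.get_image(name): name is "scene" or "top" or "wrist"; returns a dict with "image" (384x512x3 uint8, red, green, blue), "range_z" (384x512 float32, mm along the optical axis (not along the pixel's ray), 0 where there is no reading), "fx", "fy", "cx", "cy" (pixels), "R" (3x3) and "t" (3): a world point X has camera coordinates R X + t; the wrist camera has in their place "T_tool_cam" (4x4, takes a point from camera to tool coordinates, whose origin is the TCP and whose axes are the flange's). Camera axes: x right, y down, z forward; pixel columns grow to the right and rows downward; lengths in mm; the calibration is good to about 2 mm. A picture is of the moment at which its call begins: read the wrist's pose just before it.
A pose or a line that the arm cannot do raises bot.Unreachable and nothing moves.
- bot.job_done(): hands the job in; it is judged then, once.
Readings, each from a call of its own:
- bot.get_time(): time.
- bot.get_joints(): joint angles.
- bot.get_dq(): joint speeds.
- bot.get_tau(): joint torques, N m.
- bot.get_tcp_pos(): TCP position.
- bot.get_eef_rot(): TCP orientation.
- bot.get_ft_force(): force on the tool from outside, world axes, zero at the start.
- bot.get_ft_torque(): the same for the moment, N m.
- bot.get_grip_width(): finger opening in mm.
- bot.get_grip_force(): force on a finger pad.
Only numpy, scipy, OpenCV 4.12 (cv2) and the standard library are available. Lean on these libraries where they do the work, as an engineer would, in place of code of your own. Each camera call takes 0.05 s, during which the arm holds its last target. There are 200 camera calls.

## Working session

There is one attempt and no reset: what is moved stays moved. The work goes in short steps, each a Python script; the robot and the scene stay as the last script left them, time stands still between calls to the robot, and variables do not carry over. Pictures are saved under pics/ and viewed, at most 10 in all, crops included, and the job is handed in when it is done.

```bash
mkdir -p pics && ls && python3 - <<'E'
from cell import bot
import cv2,pickle,numpy as np
for n in("top","scene"):
    d=bot.get_image(n); pickle.dump(d,open(n+".pkl","wb"))
    cv2.imwrite(f"pics/{n}0.png",cv2.resize(d["image"][:,:,::-1],(800,600),interpolation=cv2.INTER_CUBIC))
print(bot.get_eef_rot(),bot.get_time(),bot.get_ft_force())
E
```

```text
pics
[ 1.69091580e-01  9.85600058e-01 -7.01712762e-04 -2.66535322e-04] 0.1 [ 1.19665454 -0.0333922  -0.212453  ]
```

View pics/top0.png

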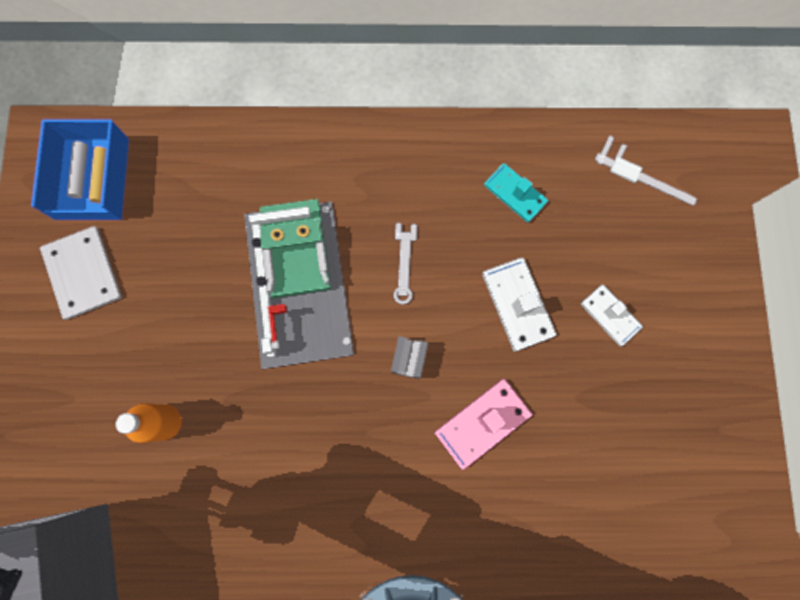

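View pics/scene0.png

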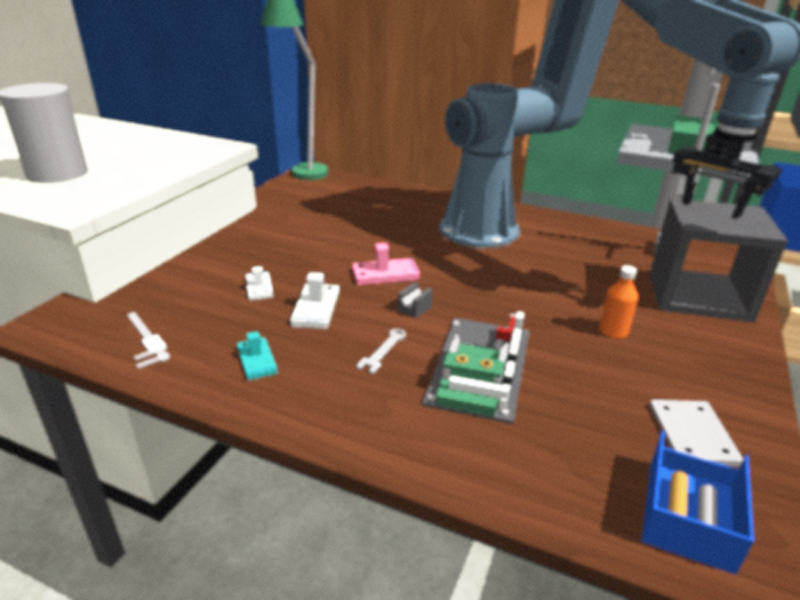

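The top view shows the jig at about (300,285) with its mouth towards the robot and the red catch at (276,312). The real bracket (larger white one) is at (519,304), with its blue line at the upper left end, about (503,267). The V-block is at (410,357), the spanner at (405,262) and the oil bottle at (150,422).

```bash
cat > h.py <<'E'
import numpy as np,pickle,cv2
from scipy.spatial.transform import Rotation as Rn
def ray(d,u,v,z):
    R=np.array(d["R"]);t=np.array(d["t"]).ravel()
    c=-R.T@t; r=R.T@np.array([(u-d["cx"])/d["fx"],(v-d["cy"])/d["fy"],1])
    return c+r*(z-c[2])/r[2]
def fit(P,Q): # planar rigid: P local -> Q world
    P=np.array(P,float);Q=np.array(Q)[:,:2];p=P.mean(0);q=Q.mean(0)
    a=P-p;b=Q-q;th=np.arctan2((a[:,0]*b[:,1]-a[:,1]*b[:,0]).sum(),(a*b).sum())
    R=np.array([[np.cos(th),-np.sin(th)],[np.sin(th),np.cos(th)]])
    o=q-R@p; return o,th,np.linalg.norm(b-a@R.T,axis=1)
E
python3 - <<'E'
from h import *
d=pickle.load(open("top.pkl","rb"));s=.64
J=[ray(d,u*s,v*s,8) for u,v in[(262,367),(353,353),(246,213),(332,203)]]
print(fit([(-120,85),(-120,-75),(165,85),(165,-75)],J))
B=[ray(d,u*s,v*s,18) for u,v in[(483,270),(525,258),(555,335),(515,350)]]
print(fit([(75,38),(75,-38),(-75,-38),(-75,38)],B))
for n,u,v in[("vb",410,357),("span",403,296),("span2",405,230),("oil",160,425)]: print(n,ray(d,u*s,v*s,20))
im=d["image"][:,:,::-1]
cv2.imwrite("pics/c1.png",np.hstack([cv2.resize(im[120:240,150:235],None,fx=5,fy=5,interpolation=2),cv2.resize(im[160:230,300:360],(360,600)if 0 else None,fx=5,fy=5,interpolation=2)]) if 0 else cv2.resize(im[120:240,150:310],None,fx=5,fy=5,interpolation=2))
E
```

```text
(array([578.29847138, 185.77617973]), np.float64(0.14137949373090972), array([2.11300314, 2.79536425, 1.46258602, 4.14999568]))
(array([ 558.70372303, -197.43733705]), np.float64(0.32427585000256404), array([2.36466149, 2.6062651 , 1.27181074, 0.53001949]))
vb [463.9246086   -3.14151379  20.        ]
span [571.18206087   7.88042023  20.        ]
span2 [692.40312114   3.12012024  20.        ]
oil [353.22408312 415.00021658  20.        ]
```

```bash
cat >> h.py <<'E'
def quat(yaw): # tool down, tool y at given yaw
    c,s=np.cos(yaw),np.sin(yaw)
    return Rn.from_matrix(np.array([[s,c,0],[-c,s,0],[0,0,-1.]])).as_quat()
def wrist(bot,name):
    p=np.array(bot.get_tcp_pos());q=bot.get_eef_rot();d=bot.get_image("wrist")
    T=np.eye(4);T[:3,:3]=Rn.from_quat(q).as_matrix();T[:3,3]=p
    W=np.linalg.inv(T@np.array(d["T_tool_cam"]));d["R"]=W[:3,:3];d["t"]=W[:3,3]
    pickle.dump(d,open(name+".pkl","wb"))
    cv2.imwrite(f"pics/{name}.png",cv2.resize(d["image"][:,:,::-1],(800,600),interpolation=cv2.INTER_CUBIC))
    return d
E
python3 - <<'E'
from h import *
from cell import bot
print(np.linalg.det(Rn.from_quat(quat(.1)).as_matrix()))
for k in(0,np.pi):
    print([np.round(x,2) if (x:=bot.solve_ik([X,Y,Z],quat(a+k))) is not None else None for X,Y,Z,a in[(560,183,300,.141),(550,-200,300,.324),(550,-200,48,.324),(640,195,79,.141)]])
d=bot.get_image("wrist");print(np.round(d["T_tool_cam"],2),d["fx"])
E
```

```text
Traceback (most recent call last):
  File "h.py", line 14, in quat
    return Rn.from_matrix(np.array([[s,c,0],[-c,s,0],[0,0,-1.]])).as_quat()
           ~~~~~~~~~~~~~~^^^^^^^^^^^^^^^^^^^^^^^^^^^^^^^^^^^^^^^^
  File "scipy/spatial/transform/_rotation.pyx", line 1143, in scipy.spatial.transform._rotation.Rotation.from_matrix
ValueError: Non-positive determinant (left-handed or null coordinate frame) in rotation matrix 0: [[ 0.09983342  0.99500417  0.        ]
 [-0.99500417  0.09983342  0.        ]
 [ 0.          0.         -1.        ]].
```

```bash
sed -i 's/\[\[s,c,0\],\[-c,s,0\]/[[-s,c,0],[c,s,0]/' h.py
python3 - <<'E'
from h import *
from cell import bot
for k in(0,np.pi):
    print([np.round(x,2) if (x:=bot.solve_ik([X,Y,Z],quat(a+k))) is not None else None for X,Y,Z,a in[(560,183,300,.141),(550,-200,300,.324),(550,-200,48,.324),(640,195,79,.141)]])
d=bot.get_image("wrist");print(np.round(d["T_tool_cam"],2),d["fx"])
E
```

```text
[array([ 0.11,  0.17,  1.5 , -0.  ,  1.48, -0.03]), array([-0.55,  0.16,  1.51, -0.  ,  1.47, -0.88]), array([-0.55,  0.44,  1.7 , -0.  ,  1.  , -0.88]), array([ 0.12,  0.55,  1.46, -0.  ,  1.13, -0.02])]
[array([ 0.11,  0.17,  1.5 , -0.  ,  1.48,  3.12]), array([-0.55,  0.16,  1.51, -0.  ,  1.47,  2.27]), array([-0.55,  0.44,  1.7 , -0.  ,  1.  ,  2.27]), None]
[[  -0.     -0.97   -0.25   64.95]
 [   1.     -0.      0.      0.83]
 [  -0.     -0.25    0.97 -146.82]
 [   0.      0.      0.      1.  ]] 333.0318523064545
```

```bash
python3 - <<'E'
from h import *
from cell import bot
bot.movep([560,183,220],quat(.141)); bot.sleep(.3); wrist(bot,"wj")
bot.movep([555,-200,200],quat(.324)); bot.sleep(.3); wrist(bot,"wb")
print(bot.get_time())
E
```

```text
4.1417
```

View pics/wj.png

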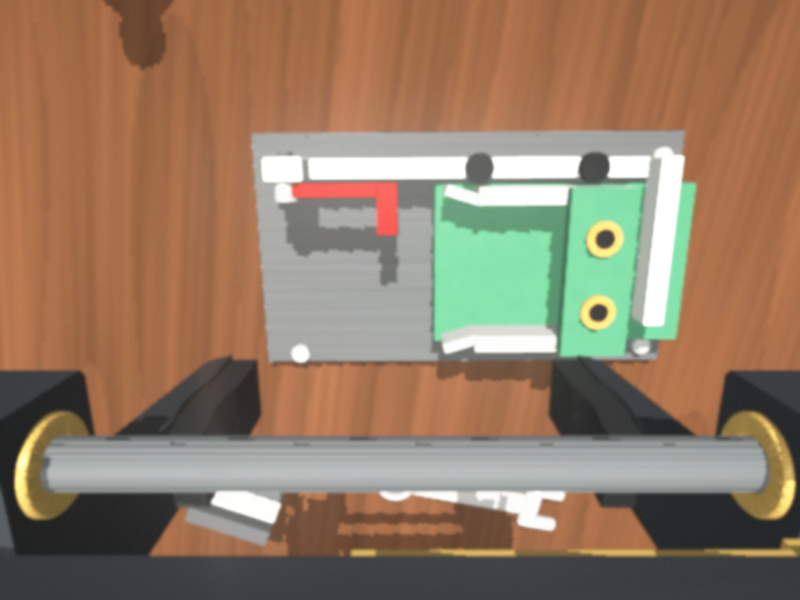

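View pics/wb.png

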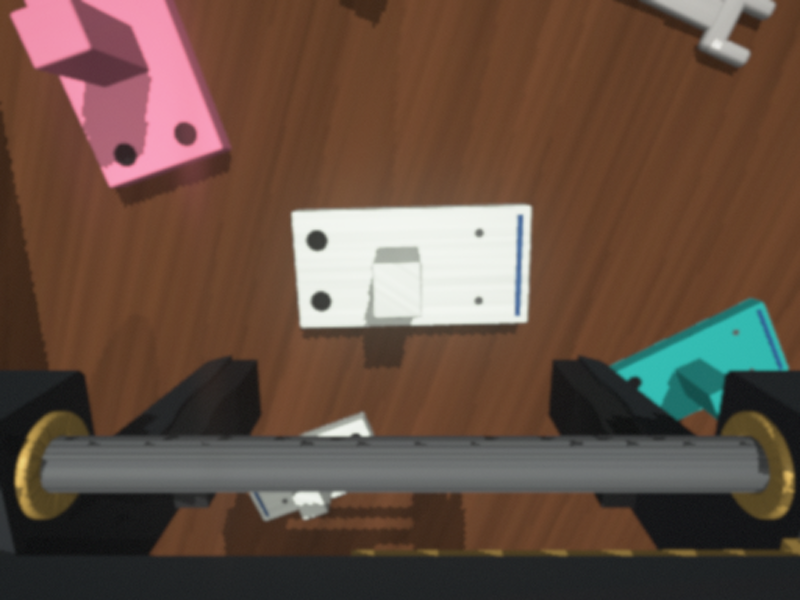

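The wrist views are clear. In the jig view the footplate corners are (252,134), (684,131), (271,362) and (657,357), and the tongue tip is at (378–398,235). In the bracket view the base corners are (531,205), (527,322), (300,328) and (291,211), and the lug top spans (372–421, 262–318).

```bash
python3 - <<'E'
from h import *
s=.64
d=pickle.load(open("wj.pkl","rb"));r=lambda u,v,z:ray(d,u*s,v*s,z)
o,th,e=fit([(-120,85),(165,85),(-120,-75),(165,-75)],[r(252,134,8),r(684,131,8),r(271,362,8),r(657,357,8)])
print("jig",o,th,e)
R=np.array([[np.cos(th),-np.sin(th)],[np.sin(th),np.cos(th)]])
loc=lambda u,v,z:np.round(R.T@(r(u,v,z)[:2]-o),1)
print("tongue",loc(378,235,60),loc(398,235,60),"nest front",loc(434,186,30),loc(434,339,30),"backstop",loc(648,160,52),loc(637,323,52),"roof",loc(570,188,64),loc(560,356,64))
print("rails (25,41),(25,-41)in",loc(480,205,54),loc(474,328,54))
d=pickle.load(open("wb.pkl","rb"))
o,th,e=fit([(75,38),(75,-38),(-75,-38),(-75,38)],[r(531,205,18),r(527,322,18),r(300,328,18),r(291,211,18)])
print("br",o,th,e)
o2,th2,e2=fit([(-22,15),(4,15),(4,-15),(-22,-15)],[r(372,262,78),r(421,262,78),r(421,317,78),r(374,319,78)])
print("lug",o2,th2,e2)
E
```

```text
jig [579.97099174 188.49075029] 0.15272097653733538 [0.56350018 1.43454943 0.95029837 1.29142009]
tongue [-35.5  24.4] [-23.7  24.3] nest front [-0.9 51.1] [ -0.5 -50.8] backstop [122.7  65.5] [126.5 -34. ] roof [74.6 50.5] [ 75.6 -51.1]
rails (25,41),(25,-41)in [25.1 40.8] [ 23.3 -35.6]
br [ 559.99796564 -195.75258228] 0.3511158576357602 [0.1247346  0.05386858 0.33504641 0.32384337]
lug [ 560.16293083 -195.87765543] 0.34235521697938504 [0.55245326 0.13446343 0.39244011 0.68828017]
```

```bash
cat >> h.py <<'E'
JO=np.array([579.3,188.4]);JY=.153
def jp(x,y,z,dyaw=0): # TCP so that bracket origin is at jig (x,y,z)
    c,s=np.cos(JY),np.sin(JY);l=np.array([x-9*np.cos(dyaw),y])
    return [JO[0]+c*l[0]-s*l[1],JO[1]+s*l[0]+c*l[1],z+48.]
def st(bot,t=""):
    p=np.array(bot.get_tcp_pos());c,s=np.cos(JY),np.sin(JY);e=p[:2]-JO
    print(t,"br jig",np.round([c*e[0]+s*e[1]+9,-s*e[0]+c*e[1],p[2]-48],1),"F",np.round(bot.get_ft_force(),1),"M",np.round(bot.get_ft_torque(),2),"w",round(bot.get_grip_width(),1),"t",round(bot.get_time(),1),flush=True)
E
python3 - <<'E'
from h import *
from cell import bot
y=.350;g=np.array([560-9*np.cos(y),-195.8-9*np.sin(y)]);q=quat(y)
bot.movep([*g,110],q); bot.movel([*g,48],feed=80); bot.sleep(.2)
bot.grasp(f_grip=45); bot.sleep(.3); st(bot,"grasped")
bot.movel([*g,150],feed=120); st(bot,"up")
bot.movep(jp(-140,0,100),quat(JY)); bot.sleep(.4); st(bot,"pre")
wrist(bot,"wp")
E
```

```text
grasped br jig [ -77.6 -378.5   -0. ] F [-1.8 -0.8  0.6] M [-0.12  0.29  0.06] w 25.4 t 7.0
up br jig [ -78.1 -378.   100.8] F [-0.5  0.5 -7.9] M [-0.11  0.13  0.02] w 25.4 t 8.0
pre br jig [-139.9   -0.3  100. ] F [-0.6 -0.1 -7.4] M [-0.07  0.05 -0.03] w 25.6 t 9.8
```

View pics/wp.png

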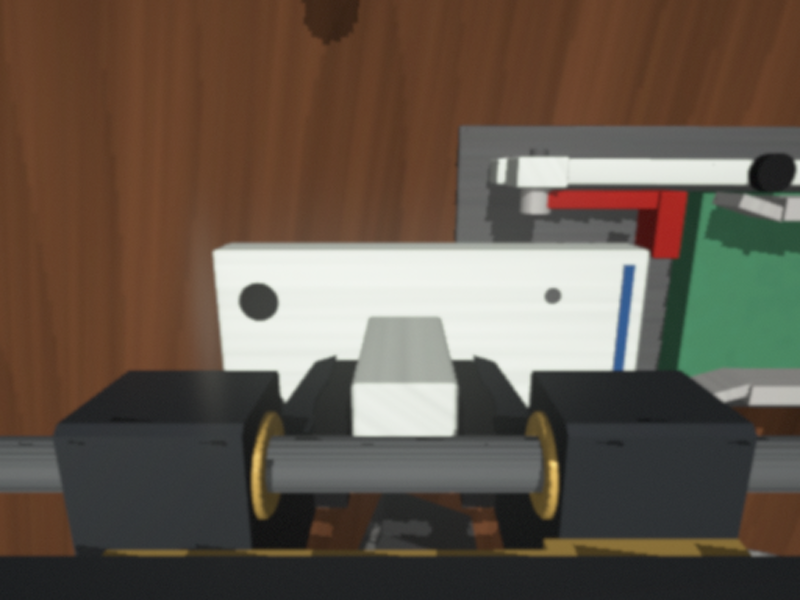

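The bracket is held squarely; the edge of its far side runs from (215,248) to (648,249), parallel to the footplate edge at row 126.

```bash
python3 - <<'E'
from h import *
from cell import bot
d=pickle.load(open("wp.pkl","rb"));s=.64;c_,s_=np.cos(JY),np.sin(JY)
loc=lambda u,v,z:np.round(np.array([[c_,s_],[-s_,c_]])@(ray(d,u*s,v*s,z)[:2]-JO),1)
print("bracket left edge",loc(215,248,118),loc(648,249,118),"foot",loc(460,126,8),loc(799,126,8),"tongue",loc(656,258,60),loc(681,258,60))
bot.movel(jp(-140,0,14),feed=90); bot.sleep(.2); st(bot,"low")
hit=bot.movel(jp(-81,0,14),feed=40,contact_N=5); st(bot,f"under {hit}")
if not hit:
    print(bot.movel(jp(-81,0,33),feed=25,contact_N=8)); bot.sleep(.2); st(bot,"raised")
wrist(bot,"wr")
E
```

```text
bracket left edge [-213.1   38.1] [-65.   37.7] foot [-119.3   85.3] [58.  85.2] tongue [-33.6  24.5] [-22.2  24.5]
low br jig [-139.5    0.    14.6] F [-0.   0.1 -6.2] M [-0.04  0.12  0.02] w 25.6 t 11.2
under False br jig [-81.3   0.1  13.9] F [-0.6  0.3 -7.8] M [-0.05  0.1  -0.03] w 25.8 t 12.8
False
raised br jig [-81.2  -0.   32.8] F [ 0.6  0.5 -7.9] M [-0.09  0.06 -0.  ] w 25.4 t 13.9
```

View pics/wr.png

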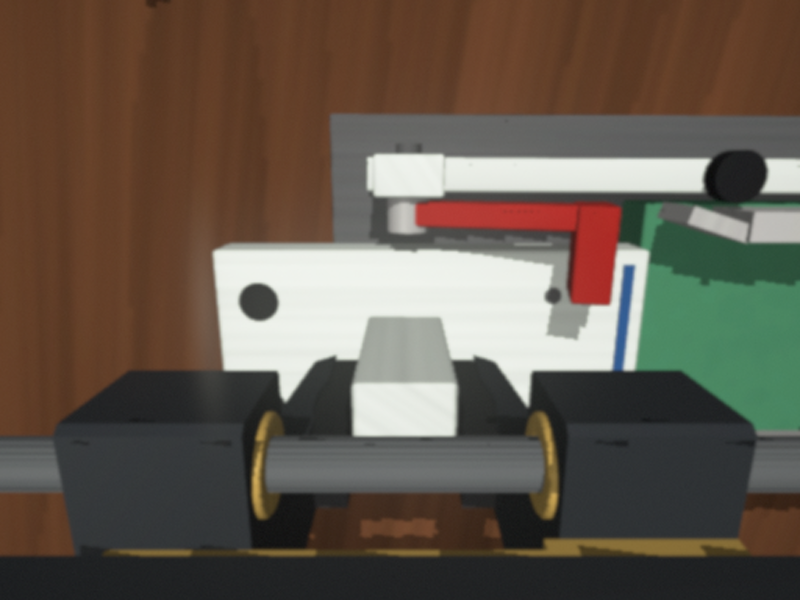

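The tongue (572–620, 205–303) is riding on the bracket's top just behind the blue line, so the bracket has lifted the catch. Next I slide it in.

```bash
python3 - <<'E'
from h import *
from cell import bot
hit=bot.movel(jp(38,0,33),feed=35,contact_N=6); st(bot,f"in {hit}")
if not hit:
    hit=bot.movel(jp(80,0,33),feed=12,contact_N=5); st(bot,f"stop {hit}")
E
```

```text
in False br jig [37.9  0.  33. ] F [-0.1 -0.1 -7.9] M [-0.09  0.07 -0.  ] w 25.7 t 17.5
stop True br jig [54.3  0.2 31.2] F [-0.7 -0.6 -6.8] M [-0.12  0.14  0.02] w 25.5 t 19.2
```

```bash
python3 - <<'E'
from h import *
from cell import bot
st(bot); st(bot)
hit=bot.movel(jp(62,0,32.5),feed=8,contact_N=6); st(bot,f"stop {hit}"); bot.sleep(.2);st(bot)
wrist(bot,"ws")
E
```

```text
br jig [54.3  0.2 31.2] F [-0.7 -0.6 -6.8] M [-0.12  0.14  0.02] w 25.5 t 19.2
 br jig [54.3  0.2 31.2] F [-0.7 -0.6 -6.8] M [-0.12  0.14  0.02] w 25.5 t 19.2
stop True br jig [53.3  0.2 30. ] F [-1.9  0.1  4.6] M [-0.   -0.35  0.01] w 25.6 t 19.5
 br jig [53.3  0.2 30. ] F [-2.  -0.2  4.5] M [-0.05 -0.42  0.03] w 25.8 t 19.7
```

View pics/ws.png

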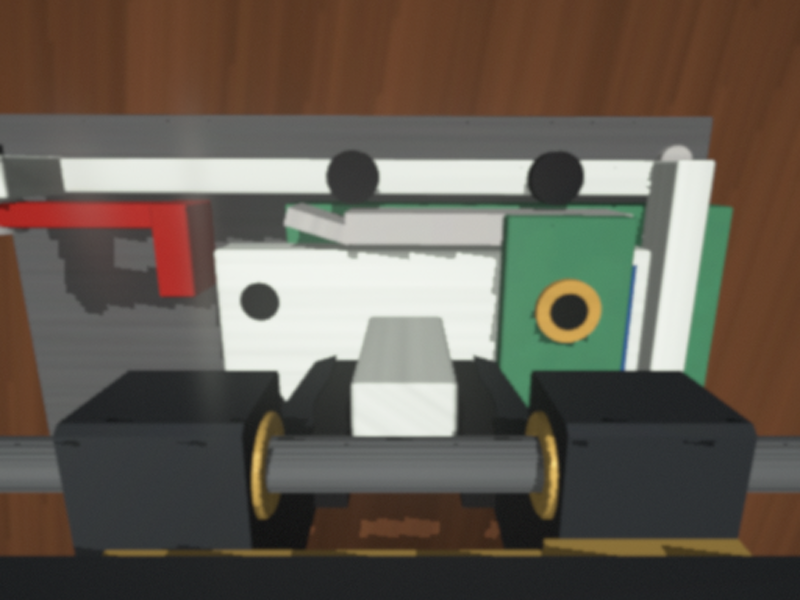

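The tongue (157–213) has dropped clear behind the tail (column 217). The front lies at the backstop and the base is on the floor (z 30), so I release and check.

```bash
python3 - <<'E'
from h import *
from cell import bot
bot.ungrasp(); bot.sleep(.3); st(bot,"open")
p=list(bot.get_tcp_pos()); p[2]+=140; bot.movel(p,feed=100); bot.sleep(.3); st(bot)
wrist(bot,"wf")
E
```

```text
open br jig [51.9  0.3 28.4] F [-0.1  0.6 -1.2] M [-0.08 -0.02  0.03] w 88.1 t 21.1
 br jig [ 51.8   0.2 168.1] F [-0.8 -0.5 -0.1] M [-0.03  0.09 -0.05] w 88.5 t 22.9
```

View pics/wf.png

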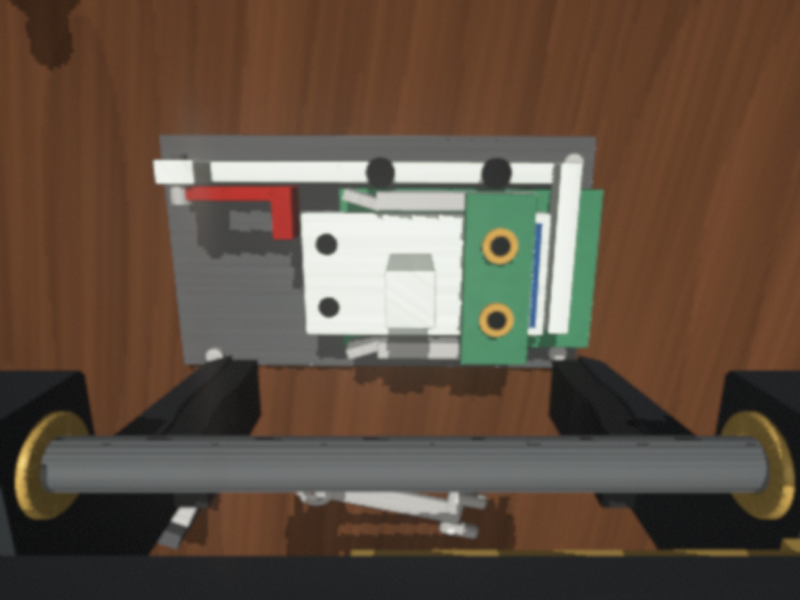

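The bracket lies flat under the bush plate. The tongue (272–297) sits behind the tail (302), and the blue line (538) is next to the backstop. I check heights by depth before handing in.

```bash
python3 - <<'E'
from h import *
d=pickle.load(open("wf.pkl","rb"));R=np.array(d["R"]);t=np.array(d["t"]).ravel();c_,s_=np.cos(JY),np.sin(JY)
def X(u,v):
    u*=.64;v*=.64;z=np.median(d["range_z"][int(v)-1:int(v)+2,int(u)-1:int(u)+2])
    w=R.T@(np.array([(u-d["cx"])/d["fx"]*z,(v-d["cy"])/d["fy"]*z,z])-t)
    e=w[:2]-JO;return np.round([c_*e[0]+s_*e[1],-s_*e[0]+c_*e[1],w[2]],1)
for n,p in dict(tongue=(283,225),tongue2=(282,205),arm=(205,193),armend=(260,193),base_rear=(312,270),base2=(360,320),base3=(370,230),base_front=(445,230),roof=(520,350)).items(): print(n,X(*p))
E
```

```text
tongue [-28.7  32.7  61. ]
tongue2 [-28.7  44.1  60.6]
arm [-73.2  50.7  58.7]
armend [-41.4  50.7  59. ]
base_rear [-15.4   3.9  49.3]
base2 [ 13.4 -28.2  48.8]
base3 [20.7 28.4 48.9]
base_front [65.9 28.5 48.6]
roof [111.6 -42.1  64.7]
```

Tongue top is at 60 (fully down) and the base top is a level 48, so everything matches with the usual +0.8 mm bias.

```bash
python3 -c "
from cell import bot
print(bot.job_done(),bot.get_time())"
```

```text
the job is handed in; nothing more can be done
the job is handed in; nothing more can be done
```

The bracket is loaded blue-lined end first and lies flat against the backstop with the catch fully down behind it; I handed the job in at about 23 s, and no verdict came back.

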